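# Weigh out brown-sugar rounds on the trolley scale

### The job

Weigh out sugar for the pot: put the dark brown sugar rounds from the board flat on the steel pan of the white kitchen scale, one at a time, letting the black needle settle after each, and stop as soon as the needle reaches or passes the red target hand. Leave the spare rounds and the cork stopper where they lie.

Things in the scene. Friction and masses are not known exactly. Their poses are not given: they have to be found in the camera images.
- round_a: Brown-sugar round: a dark brown pressed disc, 42 mm across, 22 mm tall, 40 g, lying flat on the white board (200 mm square, 12 mm thick). Origin at the centre of its underside, z up. All three rounds are alike.
- round_b: Brown-sugar round: a dark brown pressed disc, 42 mm across, 22 mm tall, 40 g, lying flat on the white board (200 mm square, 12 mm thick). Origin at the centre of its underside, z up. All three rounds are alike.
- round_c: Brown-sugar round: a dark brown pressed disc, 42 mm across, 22 mm tall, 40 g, lying flat on the white board (200 mm square, 12 mm thick). Origin at the centre of its underside, z up. All three rounds are alike.
- pan_floor (a point): Centre of the flat floor (125 mm across, rim 7 mm above it) of the scale's steel pan, 82 mm above the trolley when empty; z up. On a spring: sinks 8 mm per round (28 at most), settles in 1 s, stays level. Holds three rounds. x is the scale's x; the white housing (170 mm in x, 330 in y, 45 tall) has the pan at its -y end, an upward-facing dial at +y, 160 mm between their centres.
- needle_tip (a point): Tip of the scale's black needle, 58 mm from the dial's centre, 51 mm above the trolley. It lies level over the dial and turns clockwise seen from above as the pan sinks, 0.9 rad per sugar round; with the pan empty it points along the scale's +x. The point's x axis points outward along the needle, z up.
- target_tip (a point): Tip of the red target hand, under the needle on the same axis, 58 mm from the dial's centre. Preset 0.6 to 1.55 rad clockwise of the needle's empty position; it stays there. The point's x axis points outward along the hand, z up: a needle tip at positive y in this point's frame has not reached the hand, at negative y it has passed.
- stopper: Cork jar stopper, light cork colour, 42 mm across at the top, 36 mm at the foot, 28 mm tall, 12 g, standing on the same board. Origin at the centre of its underside. Not sugar: leave it.
Mind the look-alikes: they are no part of the job. Leave any orange or purple look-alike of the round_b alone. What is shaped like the round_c but turquoise is not meant.

How it is judged (in metres and radians):
On the way:
1. the first sugar round lies flat on the pan, alone and let go (((horizontal distance between round_a and pan_floor below 0.06 m and z of round_a in the frame of pan_floor between -0.005 and 0.008 m and angle between round_a's own z axis and vertical below 0.2 rad) or (horizontal distance between round_b and pan_floor below 0.06 m and z of round_b in the frame of pan_floor between -0.005 and 0.008 m and angle between round_b's own z axis and vertical below 0.2 rad) or (horizontal distance between round_c and pan_floor below 0.06 m and z of round_c in the frame of pan_floor between -0.005 and 0.008 m and angle between round_c's own z axis and vertical below 0.2 rad)) and not ((horizontal distance between round_a and pan_floor below 0.06 m and z of round_a in the frame of pan_floor between -0.005 and 0.008 m and angle between round_a's own z axis and vertical below 0.2 rad) and (horizontal distance between round_b and pan_floor below 0.06 m and z of round_b in the frame of pan_floor between -0.005 and 0.008 m and angle between round_b's own z axis and vertical below 0.2 rad)) and not ((horizontal distance between round_a and pan_floor below 0.06 m and z of round_a in the frame of pan_floor between -0.005 and 0.008 m and angle between round_a's own z axis and vertical below 0.2 rad) and (horizontal distance between round_c and pan_floor below 0.06 m and z of round_c in the frame of pan_floor between -0.005 and 0.008 m and angle between round_c's own z axis and vertical below 0.2 rad)) and not ((horizontal distance between round_b and pan_floor below 0.06 m and z of round_b in the frame of pan_floor between -0.005 and 0.008 m and angle between round_b's own z axis and vertical below 0.2 rad) and (horizontal distance between round_c and pan_floor below 0.06 m and z of round_c in the frame of pan_floor between -0.005 and 0.008 m and angle between round_c's own z axis and vertical below 0.2 rad)) and contact force between the fingers and round_a below 0.05 N and contact force between the fingers and round_b below 0.05 N and contact force between the fingers and round_c below 0.05 N), for 0.3 s.
At the end, for the whole second after the job is handed in: Needle at most 0.1 rad short of the red hand and at most 1.0 rad (one round's swing plus 0.1) past it; each round at rest, either flat (0.2 rad) on the pan floor within 60 mm of its centre or within 30 mm of its start; at least one on the pan (((horizontal distance between round_a and pan_floor below 0.06 m and z of round_a in the frame of pan_floor between -0.005 and 0.008 m and angle between round_a's own z axis and vertical below 0.2 rad) or distance of round_a from where it was at the start of the episode below 0.03 m) and ((horizontal distance between round_b and pan_floor below 0.06 m and z of round_b in the frame of pan_floor between -0.005 and 0.008 m and angle between round_b's own z axis and vertical below 0.2 rad) or distance of round_b from where it was at the start of the episode below 0.03 m) and ((horizontal distance between round_c and pan_floor below 0.06 m and z of round_c in the frame of pan_floor between -0.005 and 0.008 m and angle between round_c's own z axis and vertical below 0.2 rad) or distance of round_c from where it was at the start of the episode below 0.03 m) and linear speed of each of round_a, round_b, round_c below 0.02 m/s and ((horizontal distance between round_a and pan_floor below 0.06 m and z of round_a in the frame of pan_floor between -0.005 and 0.008 m and angle between round_a's own z axis and vertical below 0.2 rad) or (horizontal distance between round_b and pan_floor below 0.06 m and z of round_b in the frame of pan_floor between -0.005 and 0.008 m and angle between round_b's own z axis and vertical below 0.2 rad) or (horizontal distance between round_c and pan_floor below 0.06 m and z of round_c in the frame of pan_floor between -0.005 and 0.008 m and angle between round_c's own z axis and vertical below 0.2 rad)) and y of needle_tip in the frame of target_tip below 0.0058 m and horizontal distance between needle_tip and target_tip below 0.0556 m); the robot touches nothing.
It fails at once if the cork stopper is moved more than 40 mm (distance of stopper from where it was at the start of the episode above 0.04 m).
It also fails if it takes over 54 s, if anything falls off the work surface, if the arm or the gripper's body presses on something with over 40 N, if the wrist force passes 120 N, or if a joint passes its speed limit or range.

### The arm

A 6-joint arm with a two-finger parallel gripper is mounted at the origin on the work surface. World frame = base frame: x ahead of the robot, y to its left, z up, the work surface at z = 0. Lengths are in mm, angles in rad, forces in N, time in s.
With the tool pointing down it reaches from about 400 to 925 mm from the base axis. Payload 12.5 kg.
Tool frame: the origin (TCP) lies midway between the tips of the shut fingers; the grasp point (between the pads) lies 19 mm behind it; z points along the fingers, y is the direction in which the jaws open and shut (so a half turn about z gives the same grasp; the last joint's range is limited). The gripper opens to 95 mm and grips with 3 to 60 N. Pads are 20 mm wide; open, the fingers measure 119 mm over their backs; the gripper's body (75 mm by 180 mm) begins 59 mm behind the grasp point.
Start: joints at [1.113, 0.491, 1.559, -0, 1.092, -0.106], TCP at [215.352, 586.746, 214.661] pointing down, gripper open.
Joint ranges: [-3.1, 3.1], [-0.84, 2.19], [0.05, 2.79], [-1.13, 4.28], [0.06, 2.93], [-2.69, 2.69]. Speed limits (rad/s): [2.22, 2.22, 2.79, 3.14, 3.14, 3.14].

### API

Orientations are given as [roll, pitch, yaw] about the fixed x, y, z axes, in that order (R = Rz(yaw) Ry(pitch) Rx(roll)).
In Python, from cell import * gives the robot as it stands. The module is installed in compiled form; this text tells all that it offers.
- The arm moves only by the tool carry_out, never from a script. Its argument "moves" is a list of rows, each an object of numbers: "dx", "dy", "dz": the shift along the tool's x, y, z in m; "twist": the turn about the tool's z in degrees. A call has 1 to 5 rows; each row is the pose to reach, as a shift and turn from the pose commanded when the call began, along the tool's axes at that moment; what a row does not reach only later rows make up. A row lasts 1/10 s, in which the tool goes at most 50 mm and 8.59 degrees, less where a joint would pass 70% of its speed; a pose out of reach is approached as far as the arm can. A call with a gripper value outside its range is refused whole. "grip" is the finger opening in m, from 0 to 0.0951, set as the call begins (left out, the last holds). The fingers move at their own pace and stop on an object; the grip force is fixed at half the most. Time passes only in rows, so rows that repeat a pose let the fingers close. It gives the time, the measured TCP pose, the force and the opening at its end, in the units of the state.
- state(): the state, without advancing time (a new reading comes with each control period).
- read_camera(name): name is "side" or "top" or "wrist"; returns (picture, depth): 420x560x3 uint8, red, green, blue; 420x560 float32, mm along the optical axis (not along the pixel's ray), 0 where there is no reading.
- camera_info(name): a dict with "mtx" (3x3 intrinsics, pixels), "dist_coeffs" ([k1, k2, p1, p2, k3] as OpenCV has them; the pictures are not rectified), "R" (3x3) and "t" (3): a world point X has camera coordinates R X + t. Camera axes: x right, y down, z forward; pixel columns grow to the right and rows downward; lengths in mm; the calibration is good to about 2 mm. A picture is of the moment at which its call begins: read the wrist's pose just before it. camera_info takes no time and is no camera call; for the wrist camera it gives the pose at the moment of the call.
- job_done(): hands the job in, once; it reports no verdict.
The state is a dict: "t": time; "joints": joint angles; "qvel": joint speeds; "tau": joint torques, N m; "eef_pos": TCP position; "tcp_rot": TCP orientation; "ft_force": force on the tool from outside, world axes, zero at the start; "moment": the same for the moment, N m; "opening": opening from 0.0 (shut) to 1.0 (fully open).
Only numpy, scipy, OpenCV 4.12 (cv2) and the standard library are available. Lean on these libraries where they do the work, as an engineer would, in place of code of your own. Each camera call takes 0.05 s, during which the arm holds its last target. There are 200 camera calls.

## Working session

There is one attempt and no reset: what is moved stays moved. The work goes in short steps, Python scripts to look and compute and a tool call to move; the robot and the scene stay as the last step left them, time stands still between calls to the robot, and variables do not carry over. Pictures are saved under pics/ and viewed, about 8 in all and at most 12, crops included, and the job is handed in when it is done.

Besides the shell and the picture viewer there is one more tool, called after "Call:" as a command line: name --argument value ..., lists and objects as JSON in quotes. carry_out: Moves the arm, as the interface text tells. Its arguments: {"type":"object","properties":{"moves":{"type":"array","items":{"type":"object","properties":{"dx":{"type":"number"},"dy":{"type":"number"},"dz":{"type":"number"},"twist":{"type":"number"}}}},"grip":{"type":"number"}},"required":["moves"]}

```bash
mkdir -p pics
cat > h.py <<'E'
from cell import *
import numpy as np, cv2
def shot(n,f):
    im,d=read_camera(n); cv2.imwrite('pics/'+f,cv2.cvtColor(im,cv2.COLOR_RGB2BGR)); np.save(f'pics/{f}.npy',d); return im,d
def ray(ci,uv,z):
    p=cv2.undistortPoints(np.array([[uv]],float),ci['mtx'],np.array(ci['dist_coeffs'],float))[0,0]
    R=np.array(ci['R']);t=np.array(ci['t']).ravel()
    o=-R.T@t; v=R.T@np.array([p[0],p[1],1]); return o+v*(z-o[2])/v[2]
def blobs(im,lo,hi,mina=60):
    m=cv2.inRange(cv2.cvtColor(im,cv2.COLOR_RGB2HSV),lo,hi)
    c,_=cv2.findContours(m,cv2.RETR_EXTERNAL,cv2.CHAIN_APPROX_NONE)
    return [x for x in c if cv2.contourArea(x)>mina]
E
python3 - <<'E'
from h import *
a,_=shot('top','t1.png'); b,_=shot('side','s1.png'); s=state(); print(s)
for n in('top','side'):
    c=camera_info(n); R=np.array(c['R']); print(n,-R.T@np.array(c['t']).ravel(),R[2], np.array(c['mtx'])[0,0])
E
```

```text
{'t': 0.1, 'joints': array([ 1.11340187e+00,  4.91488604e-01,  1.55938927e+00,  6.58875958e-06,
        1.09167747e+00, -1.05603899e-01]), 'qvel': array([ 0.00081558, -0.00089436, -0.00323888, -0.00170877,  0.00056888,
       -0.00069289]), 'tau': array([ 2.70380398e-03, -6.13628197e+01, -2.58608454e+01,  6.94065378e-02,
        4.69238218e-02, -1.52898741e-05]), 'eef_pos': array([215.24863573, 586.54215879, 214.12655064]), 'tcp_rot': array([-3.14063595e+00, -1.07285679e-04,  2.78979901e+00]), 'ft_force': array([-0.0819314 , -1.33020358, -0.02269117]), 'moment': array([-0.02227862, -0.0163267 ,  0.01630482]), 'opening': 0.9960550596858316}
top [ 460.40377285   32.28046816 1209.80640769] [ 0.12620386  0.0013051  -0.99200347] 502.3965632865983
side [ 556.04268765 -765.34342168  653.99928682] [ 0.04833584  0.79741279 -0.60149521] 488.05059209009727
```

View pics/t1.png

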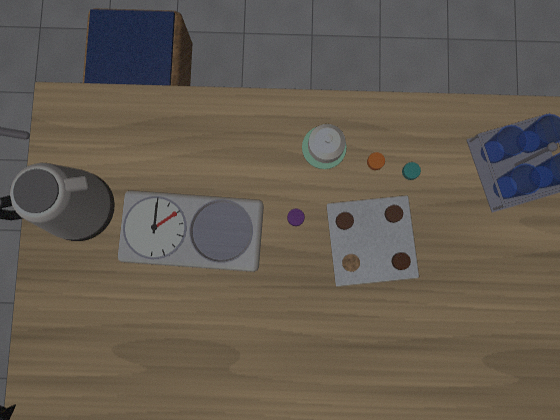

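View pics/s1.png

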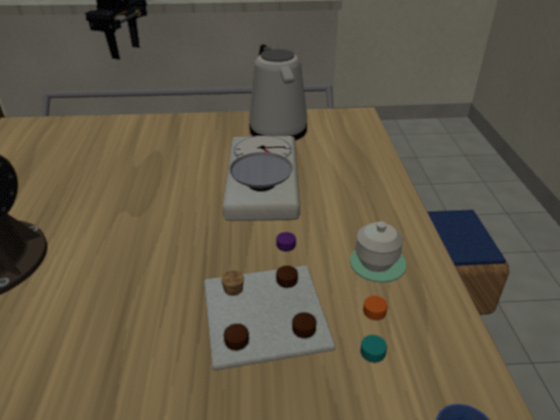

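Top view: dark brown discs lie at (345,220), (394,213) and (401,260). The cork is at (350,262), with a light top. The look-alikes are purple (296,217), orange (376,161) and turquoise (411,170). The scale's dial is at (155,228) and its pan at (222,231). Next I'll measure these.

Run:
```python
from h import *
im=cv2.cvtColor(cv2.imread('pics/t1.png'),cv2.COLOR_BGR2RGB); d=np.load('pics/t1.png.npy'); ci=camera_info('top')
hsv=cv2.cvtColor(im,cv2.COLOR_RGB2HSV)
for u,v in [(345,220),(394,213),(401,260),(350,262)]: print(im[v,u],hsv[v,u],d[v,u])
sub=np.zeros_like(im); sub[195:290,325:420]=im[195:290,325:420]
for c in blobs(sub,(0,60,10),(25,255,255),60):
    (u,v),r=cv2.minEnclosingCircle(c); M=cv2.moments(c); u,v=M['m10']/M['m00'],M['m01']/M['m00']
    print('disc',round(u,1),round(v,1),round(r,1),cv2.contourArea(c),ray(ci,(u,v),30).round(1))
for n,uv,z in [('dial',(154,228),51),('pan',(222,231),82),('needle',(156,200),51),('red',(176,212),50),('hous',(124,192),45),('hous',(262,201),45),('hous',(257,270),45),('hous',(119,261),45)]: print(n,ray(ci,uv,z).round(1))
x=im[180:280,110:430]; cv2.imwrite('pics/c1.png',cv2.cvtColor(cv2.resize(cv2.convertScaleAbs(x,alpha=1.6),(800,250),interpolation=cv2.INTER_CUBIC),cv2.COLOR_RGB2BGR))
```

```text
[59 42 34] [ 10 108  59] 1183.3812
[59 41 33] [  9 112  59] 1190.081
[54 38 25] [ 13 137  54] 1169.4326
[86 72 56] [16 89 86] 1165.1041
disc 350.7 262.3 8.7 213.5 [ 502.8 -126.4   30. ]
disc 400.7 260.9 9.2 223.5 [ 509.3 -243.4   30. ]
disc 344.3 220.5 8.7 208.5 [ 600.7 -110.1   30. ]
disc 393.6 213.3 9.0 211.5 [ 621.2 -226.9   30. ]
disc 372.5 247.8 66.5 1656.0 [ 538.  -177.2   30. ]
dial [568.8 332.8  51. ]
pan [563.3 171.3  82. ]
needle [634.5 332.1  51. ]
red [607.7 284.1  50. ]
hous [652.3 409.8  45. ]
hous [639.8  85.1  45. ]
hous [478.7  91.4  45. ]
hous [490.7 410.6  45. ]
```

View pics/c1.png

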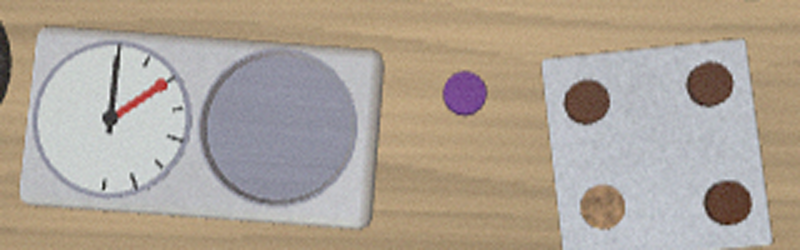

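Call:
carry_out --moves '[{"dx": -0.038,"dy": -0.033},{"dx": -0.076,"dy": -0.066},{"dx": -0.114,"dy": -0.099},{"dx": -0.152,"dy": -0.132},{"dx": -0.19,"dy": -0.165}]'

```text
schema error: expected keys dx, dy, dz, twist
```

Call:
carry_out --moves '[{"dx": -0.038,"dy": -0.033},{"dx": -0.076,"dy": -0.066},{"dx": -0.114,"dy": -0.099},{"dx": -0.152,"dy": -0.132},{"dx": -0.19,"dy": -0.165}]'

```text
schema error: expected keys dx, dy, dz, twist
```

Call:
carry_out --moves '[{"dx": -0.038,"dy": -0.033},{"dx": -0.076,"dy": -0.066},{"dx": -0.114,"dy": -0.099},{"dx": -0.152,"dy": -0.132},{"dx": -0.152,"dy": -0.132}]'

```text
schema error: expected keys dx, dy, dz, twist
```

Call:
carry_out --moves '[{"dx": -0.038,"dy": -0.033,"dz": 0,"twist": 0},{"dx": -0.076,"dy": -0.066,"dz": 0,"twist": 0},{"dx": -0.114,"dy": -0.099,"dz": 0,"twist": 0},{"dx": -0.152,"dy": -0.132,"dz": 0,"twist": 0},{"dx": -0.19,"dy": -0.165,"dz": 0,"twist": 0}]'

```text
t: 0.6
eef_pos: [336.5, 366.0, 214.5]
tcp_rot: [-3.141, -0.0, 2.79]
ft_force: [1.0, -0.0, 0.0]
opening: 1.0
```

Call:
carry_out --moves '[{"dx": -0.038,"dy": -0.033,"dz": 0,"twist": 0},{"dx": -0.076,"dy": -0.066,"dz": 0,"twist": 0},{"dx": -0.114,"dy": -0.099,"dz": 0,"twist": 0},{"dx": -0.152,"dy": -0.132,"dz": 0,"twist": 0},{"dx": -0.19,"dy": -0.165,"dz": 0,"twist": 0}]'

```text
t: 1.1
eef_pos: [457.3, 146.9, 214.6]
tcp_rot: [3.141, -0.0, 2.79]
ft_force: [0.2, 0.7, -0.3]
opening: 0.997
```

Call:
carry_out --moves '[{"dx": -0.038,"dy": -0.033,"dz": 0,"twist": 0},{"dx": -0.076,"dy": -0.066,"dz": 0,"twist": 0},{"dx": -0.114,"dy": -0.099,"dz": 0,"twist": 0},{"dx": -0.152,"dy": -0.132,"dz": 0,"twist": 0},{"dx": -0.152,"dy": -0.132,"dz": 0,"twist": 0}]'

```text
t: 1.6
eef_pos: [556.0, -31.9, 213.9]
tcp_rot: [-3.141, 0.001, 2.786]
ft_force: [-1.5, -0.8, 0.2]
opening: 1.002
```

Run:
```python
from h import *
s=state(); ci=camera_info('wrist'); im,d=shot('wrist','w1.png'); print(s['eef_pos'],s['tcp_rot'],s['t'])
R=np.array(ci['R']); print(-R.T@np.array(ci['t']).ravel())
for c in blobs(im,(0,60,10),(25,255,255),300):
    M=cv2.moments(c); u,v=M['m10']/M['m00'],M['m01']/M['m00']; print(round(u),round(v),cv2.contourArea(c),ray(ci,(u,v),34).round(1), d[int(v),int(u)])
```

```text
[555.98343337 -31.92101106 213.94920499] [-3.14116671e+00  5.73420851e-04  2.78550202e+00] 1.6
[481.69684462  -4.35372134 384.70274564]
311 338 6497.0 [776.7 -68.   34. ] 375.42926
118 302 845.5 [ 630.4 -297.1   34. ] 88.033134
236 238 763.5 [ 600.  -107.7   34. ] 377.15158
111 209 875.5 [ 510.2 -238.3   34. ] 365.89746
191 172 949.5 [ 503.3 -125.    34. ] 347.0736
248 129 104721.0 [481.8 -43.4  34. ] 372.09518
```

View pics/w1.png

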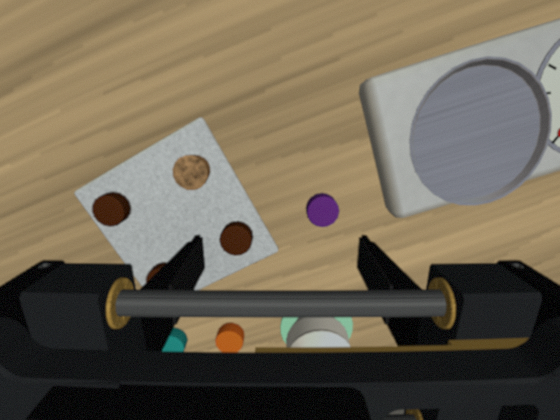

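The crop and wrist view agree: round at (236,238), cork at (191,172). I'm taking the round nearest the scale at (600,-109).

Call:
carry_out --moves '[{"dx": -0.034,"dy": -0.028,"dz": 0,"twist": 0},{"dx": -0.068,"dy": -0.057,"dz": 0.015,"twist": 0},{"dx": -0.068,"dy": -0.057,"dz": 0.06,"twist": 0},{"dx": -0.068,"dy": -0.057,"dz": 0.1,"twist": 0},{"dx": -0.068,"dy": -0.057,"dz": 0.1,"twist": 0}]'

```text
t: 2.15
eef_pos: [595.4, -102.7, 110.1]
tcp_rot: [-3.141, -0.009, 2.79]
ft_force: [-0.2, 0.2, -0.4]
opening: 1.001
```

Run:
```python
from h import *
s=state(); ci=camera_info('wrist'); im,d=shot('wrist','w2.png'); print(s['eef_pos'],s['tcp_rot'],s['t'])
cv2.imwrite('pics/w2.png',cv2.convertScaleAbs(cv2.imread('pics/w2.png'),alpha=1.4))
for c in blobs(im,(0,60,10),(25,255,255),300):
    M=cv2.moments(c); u,v=M['m10']/M['m00'],M['m01']/M['m00']; print(round(u),round(v),cv2.contourArea(c),ray(ci,(u,v),30).round(1))
```

```text
[ 595.41855838 -102.7225262   110.13797627] [-3.14118909 -0.00894968  2.79023832] 2.15
294 337 7160.5 [ 723.9 -135.    30. ]
116 303 794.5 [ 628.1 -285.2   30. ]
275 220 1610.5 [ 601.5 -109.7   30. ]
95 176 1977.5 [ 510.9 -241.1   30. ]
213 118 2142.0 [ 502.3 -126.4   30. ]
279 129 95482.0 [529.1 -80.   30. ]
```

View pics/w2.png

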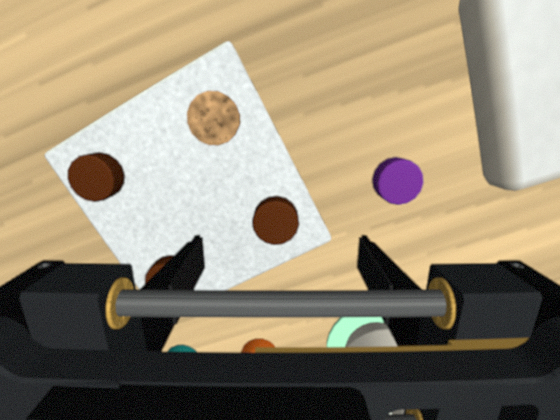

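Call:
carry_out --moves '[{"dx": -0.001,"dy": -0.002,"dz": 0.04,"twist": 0},{"dx": -0.001,"dy": -0.002,"dz": 0.075,"twist": 0},{"dx": -0.001,"dy": -0.002,"dz": 0.098,"twist": 0},{"dx": -0.001,"dy": -0.002,"dz": 0.098,"twist": 0},{"dx": -0.001,"dy": -0.002,"dz": 0.098,"twist": 0}]'

```text
t: 2.7
eef_pos: [599.5, -106.2, 18.9]
tcp_rot: [3.141, 0.002, 2.791]
ft_force: [-0.3, 0.3, 1.2]
opening: 1.0
```

Call:
carry_out --moves '[{"dx": 0,"dy": 0,"dz": 0,"twist": 0},{"dx": 0,"dy": 0,"dz": 0,"twist": 0},{"dx": 0,"dy": 0,"dz": 0,"twist": 0},{"dx": 0,"dy": 0,"dz": 0,"twist": 0},{"dx": 0,"dy": 0,"dz": 0,"twist": 0}]' --grip 0.03

```text
t: 3.2
eef_pos: [598.5, -106.6, 16.9]
tcp_rot: [3.141, 0.0, 2.79]
ft_force: [0.5, -0.0, -0.7]
opening: 0.636
```

Call:
carry_out --moves '[{"dx": 0,"dy": 0,"dz": 0,"twist": 0},{"dx": 0,"dy": 0,"dz": 0,"twist": 0},{"dx": 0,"dy": 0,"dz": 0,"twist": 0},{"dx": 0,"dy": 0,"dz": 0,"twist": 0},{"dx": 0,"dy": 0,"dz": 0,"twist": 0}]'

```text
t: 3.7
eef_pos: [598.4, -106.5, 16.6]
tcp_rot: [3.141, -0.0, 2.79]
ft_force: [0.1, 0.1, -0.2]
opening: 0.433
```

Call:
carry_out --moves '[{"dx": 0,"dy": 0,"dz": -0.02,"twist": 0},{"dx": 0,"dy": 0,"dz": -0.06,"twist": 0},{"dx": 0,"dy": 0,"dz": -0.1,"twist": 0},{"dx": 0,"dy": 0,"dz": -0.14,"twist": 0},{"dx": 0,"dy": 0,"dz": -0.14,"twist": 0}]'

```text
t: 4.2
eef_pos: [600.4, -107.0, 161.8]
tcp_rot: [3.141, 0.008, 2.79]
ft_force: [0.6, -0.2, -0.8]
opening: 0.431
```

```bash
cat > pan.py <<'E'
from h import *
def pan(im,ci,z=89):
    hsv=cv2.cvtColor(im,cv2.COLOR_RGB2HSV).astype(int)
    m=((hsv[...,0]>110)&(hsv[...,0]<140)&(hsv[...,1]>25)&(hsv[...,1]<90)).astype(np.uint8)
    m=cv2.morphologyEx(m,cv2.MORPH_OPEN,np.ones((5,5)))
    c=max(cv2.findContours(m,cv2.RETR_EXTERNAL,cv2.CHAIN_APPROX_NONE)[0],key=cv2.contourArea)
    c=cv2.convexHull(c)
    P=np.array([ray(ci,p,z)[:2] for p in c[:,0]],np.float32); return cv2.minEnclosingCircle(P)
E
python3 - <<'E'
from pan import *
s=state();print(s['eef_pos'],s['opening'],s['t'])
im=cv2.cvtColor(cv2.imread('pics/t1.png'),cv2.COLOR_BGR2RGB)
print(pan(im,camera_info('top')), cv2.cvtColor(im,cv2.COLOR_RGB2HSV)[231,222])
E
```

```text
[ 600.35462117 -107.00179485  161.78702947] 0.43096064752512514 4.2
((723.88916015625, -458.60552978515625), 6.693442344665527) [120  33 102]
```

Call:
carry_out --moves '[{"dx": 0.025,"dy": 0.041,"dz": 0,"twist": 0},{"dx": 0.05,"dy": 0.082,"dz": 0,"twist": 0},{"dx": 0.075,"dy": 0.123,"dz": 0,"twist": 0},{"dx": 0.1,"dy": 0.164,"dz": 0,"twist": 0},{"dx": 0.125,"dy": 0.205,"dz": 0,"twist": 0}]'

```text
t: 4.7
eef_pos: [550.8, 130.6, 156.0]
tcp_rot: [-3.141, -0.001, 2.789]
ft_force: [1.3, 0.4, -0.7]
opening: 0.44
```

Call:
carry_out --moves '[{"dx": 0.02,"dy": 0.03,"dz": 0,"twist": 0},{"dx": 0.028,"dy": 0.044,"dz": 0.01,"twist": 0},{"dx": 0.028,"dy": 0.044,"dz": 0.03,"twist": 0},{"dx": 0.028,"dy": 0.044,"dz": 0.03,"twist": 0},{"dx": 0.028,"dy": 0.044,"dz": 0.03,"twist": 0}]'

```text
t: 5.2
eef_pos: [540.6, 179.3, 126.0]
tcp_rot: [-3.141, -0.001, 2.789]
ft_force: [-0.6, -0.4, 0.4]
opening: 0.436
```

Run:
```python
from h import *
s=state(); ci=camera_info('wrist'); im,d=shot('wrist','w3.png'); print(s['eef_pos'],s['tcp_rot'],s['t'],s['opening'])
cv2.imwrite('pics/w3.png',cv2.convertScaleAbs(cv2.imread('pics/w3.png'),alpha=1.4))
```

```text
[540.59070617 179.25185734 126.04790524] [-3.14076248e+00 -1.27749428e-03  2.78913321e+00] 5.2 0.4363941490518064
```

View pics/w3.png

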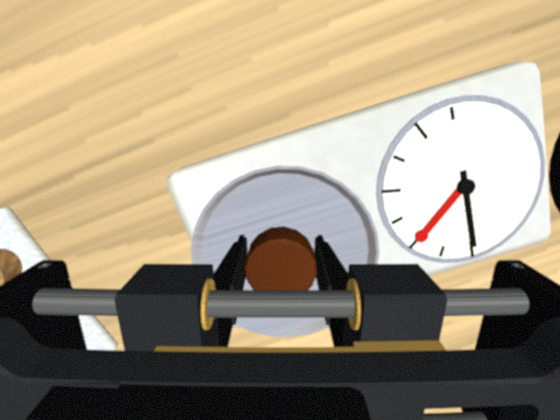

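The disc is held over the pan at (280,258), inside the rim. The red tip is at (420,238) and the needle points to (473,256). I'll lower, let go and rise.

Call:
carry_out --moves '[{"dx": 0,"dy": 0,"dz": 0.015,"twist": 0},{"dx": 0,"dy": 0,"dz": 0.03,"twist": 0},{"dx": 0,"dy": 0,"dz": 0.038,"twist": 0},{"dx": 0,"dy": 0,"dz": 0.039,"twist": 0},{"dx": 0,"dy": 0,"dz": 0.039,"twist": 0}]'

```text
t: 5.75
eef_pos: [541.0, 179.7, 88.1]
tcp_rot: [3.141, 0.0, 2.789]
ft_force: [-0.3, 1.1, -1.1]
opening: 0.432
```

Call:
carry_out --moves '[{"dx": 0,"dy": 0,"dz": 0,"twist": 0},{"dx": 0,"dy": 0,"dz": 0,"twist": 0},{"dx": 0,"dy": 0,"dz": 0,"twist": 0},{"dx": 0,"dy": 0,"dz": 0,"twist": 0},{"dx": 0,"dy": 0,"dz": 0,"twist": 0}]' --grip 0.06

```text
t: 6.25
eef_pos: [540.6, 180.0, 87.8]
tcp_rot: [3.141, 0.0, 2.79]
ft_force: [-0.3, -0.2, -0.1]
opening: 0.628
```

Call:
carry_out --moves '[{"dx": 0,"dy": 0,"dz": -0.01,"twist": 0},{"dx": 0,"dy": 0,"dz": -0.03,"twist": 0},{"dx": 0,"dy": 0,"dz": -0.07,"twist": 0},{"dx": 0,"dy": 0,"dz": -0.11,"twist": 0},{"dx": 0,"dy": 0,"dz": -0.15,"twist": 0}]'

```text
t: 6.75
eef_pos: [540.3, 179.9, 240.0]
tcp_rot: [3.141, 0.0, 2.79]
ft_force: [-0.2, -0.2, -0.0]
opening: 0.63
```

Call:
carry_out --moves '[{"dx": 0,"dy": 0,"dz": 0,"twist": 0},{"dx": 0,"dy": 0,"dz": 0,"twist": 0},{"dx": 0,"dy": 0,"dz": 0,"twist": 0},{"dx": 0,"dy": 0,"dz": 0,"twist": 0},{"dx": 0,"dy": 0,"dz": 0,"twist": 0}]'

```text
t: 7.25
eef_pos: [540.3, 179.8, 236.7]
tcp_rot: [-3.141, -0.002, 2.79]
ft_force: [-0.1, 0.9, 0.2]
opening: 0.628
```

Call:
carry_out --moves '[{"dx": 0,"dy": 0,"dz": 0,"twist": 0},{"dx": 0,"dy": 0,"dz": 0,"twist": 0},{"dx": 0,"dy": 0,"dz": 0,"twist": 0},{"dx": 0,"dy": 0,"dz": 0,"twist": 0},{"dx": 0,"dy": 0,"dz": 0,"twist": 0}]'

```text
t: 7.75
eef_pos: [540.6, 179.9, 237.6]
tcp_rot: [3.141, -0.0, 2.79]
ft_force: [-0.6, 0.1, -0.5]
opening: 0.633
```

Run:
```python
from h import *
s=state(); ci=camera_info('wrist'); im,d=shot('wrist','w4.png'); print(s['eef_pos'],s['tcp_rot'],s['t'],s['opening'])
R=np.array(ci['R']);print('cam',-R.T@np.array(ci['t']).ravel())
cv2.imwrite('pics/w4.png',cv2.convertScaleAbs(cv2.imread('pics/w4.png'),alpha=1.4))
```

```text
[540.57337643 179.90532991 237.64191965] [ 3.14149145e+00 -3.32745875e-06  2.78977737e+00] 7.75 0.6333508703603165
cam [466.24997677 207.03225125 408.41833163]
```

View pics/w4.png

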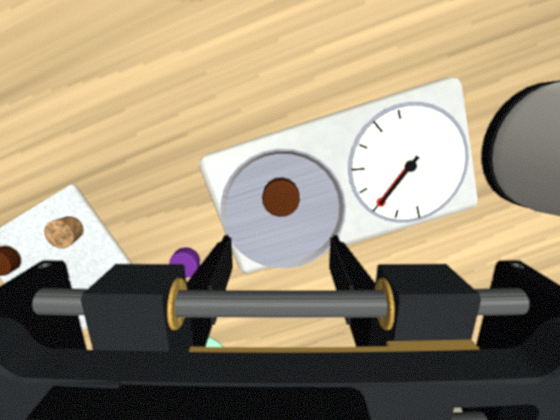

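The round lies flat in the pan at (281,197), alone. The needle looks almost on the red hand at (380,203), so I'll measure it closely.

Run:
```python
from h import *
ci=camera_info('wrist'); im,_=read_camera('wrist'); im2,_=read_camera('wrist'); im=((im.astype(int)+im2)//2).astype(np.uint8)
x=im[95:230,340:480]; cv2.imwrite('pics/c4.png',cv2.cvtColor(cv2.convertScaleAbs(cv2.resize(x,(560,540),interpolation=cv2.INTER_CUBIC),alpha=1.4),cv2.COLOR_RGB2BGR))
# world-metric view of the dial plane: centroid angles of red and dark pixels by radius
c=ray(ci,(411,166),51)[:2]
i=im.astype(int); mx=i.max(2)
red=(i[...,0]-i[...,1]>40)&(i[...,0]-i[...,2]>40); blk=mx<60
for nm,m,z in (('red',red,49),('blk',blk,51)):
    vs,us=np.nonzero(m); P=np.array([ray(ci,(u,v),z)[:2] for u,v in zip(us,vs) if 340<u<480 and 95<v<230])-c
    r=np.hypot(*P.T); a=np.arctan2(P[:,1],P[:,0])
    for lo,hi in((12,25),(25,40),(40,50),(50,62)):
        k=(r>lo)&(r<hi)&(np.cos(a+0.9)>0.7); print(nm,lo,hi,k.sum(),np.median(a[k]).round(3) if k.any() else '')
print(c)
```

```text
red 12 25 23 -1.132
red 25 40 22 -1.051
red 40 50 12 -1.016
red 50 62 51 -0.985
blk 12 25 28 -1.031
blk 25 40 28 -0.997
blk 40 50 16 -0.984
blk 50 62 14 -0.973
[573.47087579 335.25283718]
```

View pics/c4.png

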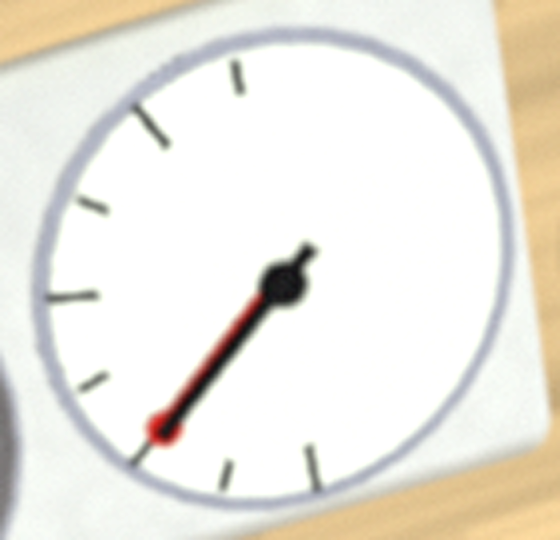

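Run:
```python
from h import *
from math import atan2
def fit(m,roi):
    u0,v0,u1,v1=roi; k=np.zeros_like(m,np.uint8); k[v0:v1,u0:u1]=m[v0:v1,u0:u1]
    n,l,s,c=cv2.connectedComponentsWithStats(k); j=1+s[1:,4].argmax()
    vs,us=np.nonzero(l==j); return np.c_[us,vs].astype(np.float32)
ci=camera_info('wrist'); cit=camera_info('top'); R=np.array(ci['R']).copy(); t=np.array(ci['t']).ravel()
ci3=dict(ci); 
o=-R.T@t+np.array([540.59-540.57,179.25-179.91,126.05-237.64]); ci3['t']=-R@o   # camera pose at w3 (same orientation)
for f,c,roi,g in(('t1',cit,(120,190,190,262),1),('w3',ci3,(385,105,535,255),1.4),('w4',ci,(355,108,465,216),1.4)):
    i=cv2.imread(f'pics/{f}.png').astype(int)[...,::-1]/g
    red=(i[...,0]-i[...,1]>30)&(i[...,0]-i[...,2]>30); blk=i.max(2)<45
    for nm,m,z in(('red',red,49),('blk',blk,51)):
        P=np.array([ray(c,p,z)[:2] for p in fit(m,roi)],np.float32)
        vx,vy,x,y=cv2.fitLine(P,cv2.DIST_HUBER,0,.01,.01).ravel()
        a=atan2(vy,vx); a=a if np.cos(a+.5)>0 else a+np.pi
        d=np.array([np.cos(a),np.sin(a)]); q=P@d; tip=P[q>q.max()-6].mean(0)
        print(f,nm,len(P),round((a+np.pi)%(2*np.pi)-np.pi,3),'tip',tip.round(1),'off',round(float(np.cross(d,[x,y])),1))
```

```text
t1 red 77 -0.942 tip [605.  287.4] off 658.1
t1 blk 68 -0.051 tip [634.5 329.7] off 362.1
w3 red 545 -0.937 tip [606.9 287.4] off 659.2
w3 blk 409 -0.049 tip [628.5 331.5] off 362.1
w4 red 151 -0.919 tip [606.5 287.1] off 655.3
w4 blk 152 -0.948 tip [603.7 291. ] off 660.1<stdin>:18: DeprecationWarning: Arrays of 2-dimensional vectors are deprecated. Use arrays of 3-dimensional vectors instead. (deprecated in NumPy 2.0)
```

Before placing, the hand measured 0.891 rad (top) and 0.888 rad (wrist) clockwise of the empty needle. The settled needle is now at -0.948 rad and the hand at about -0.94 rad, so it has reached the target. One round is enough and the arm is clear of everything.

```bash
python3 -c "
from cell import *
s=state();print(s['t'],s['eef_pos'],s['ft_force']);job_done()"
```

```text
7.9 [540.5995429  179.91685501 237.68065843] [ 0.31284777 -0.14473588  0.28295117]
the job is handed in; nothing more can be done
```

I put one brown-sugar round on the scale pan, and that was enough, so I stopped there and handed in at 7.9 s. I did not touch the other two rounds, the cork stopper or the look-alikes.

**Placing:** the last wrist picture showed the round lying flat inside the pan, alone. The gripper was clear at about 238 mm and reading practically no force.

**Needle:** with the pan empty, the red hand measured 0.891 rad (top) and 0.888 rad (wrist) clockwise of the needle. One round turns the needle 0.9 rad. After settling, the needle was at -0.948 rad and the hand at about -0.94 rad, so it reached the hand and passed it by about 0.01 rad.

**Checks that disagreed:**
- **Close crop:** in the last picture the red hand showed slightly on the far side of the needle, as if the needle were still short. I put this down to parallax, because the needle sits above the hand. In that picture the hand itself measured -0.919 rad, but the needle partly covered it.
- **Margin:** the 0.01 rad is within measuring error. Even if the needle is slightly short, it is well inside the 0.1 rad allowed.
- **Pan outline:** my automatic pan measurement failed, so I took the pan centre by eye from the top picture and checked it against the housing edges.

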